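# Pass the small bottle through the one-way gate of the return bay

## Task

Take the small screw-cap bottle in through the sprung gate of the low grey return bay: hold it upright and close to the table, push the gate leaf open with it (do not lift it over the walls or the gate), and go on until the leaf has swung shut behind it. Leave it standing upright inside the bay with the gate shut, and leave the large bottle and the beaker where they stand.

Things in the scene. Friction and masses are not known exactly. Their poses are not given: they have to be found in the camera images.
- small_bottle_centre (a point): The small clear plastic screw-cap bottle with an orange cap: round, 44 mm in diameter, 98 mm high (full width up to about 65 mm, then a shoulder and a 23 mm cap), about 85 g, loose, standing on the table. The point is its centre, half-way up (49 mm above its underside); its z axis is the bottle's axis.
- bay: The return bay: a low grey sheet-metal pen fixed to the table, open above, no floor; walls 4 mm thick, 55 mm high. Origin: on the table, mid-gateway, in the front wall's plane; +x points in through the gateway, y along the front wall, z up. Gateway y = -50 to +50 mm, no beam above, posts 59 mm high; side walls at y = +-120 mm, back wall at x = 220 mm.
- gate_leaf (a joint): Gate leaf: steel plate hinged at the bay's y = +50 mm post, 95 mm long, 8 to 54 mm above the table. Joint in rad: 0 = shut; grows as it swings inward (to 1.75); cannot swing outward. A light spring (0.1 N at its free edge shut, 0.4 N wide open) shuts it within 1 s once clear. It sweeps 98 mm from the hinge: a bottle in mid-gateway lets it shut once its centre is 115 mm or more in.
- large_bottle_centre (a point): A large clear plastic screw-cap bottle with a blue cap, 68 mm in diameter, 150 mm high, loose: a bystander. The point is its centre, 75 mm above its underside.
- beaker_centre (a point): A clear glass beaker without a lid, 74 mm in diameter, 84 mm high, loose: a bystander. The point is its centre, 42 mm above its underside.
There are look-alikes about, which are no part of the job. What is shaped like the part that bears small_bottle_centre but red or yellow is not meant.

How it is judged:
By the outcome, as a careful person would: the job done as asked, in the order asked, and still so for the second after the job is handed in, with the robot touching nothing.
It also fails if it takes over 38 s, if anything falls off the work surface, if the arm or the gripper's body presses on something with over 40 N, if the wrist force passes 120 N, or if a joint passes its speed limit or range.

## Robot

A 7-joint arm with a two-finger parallel gripper is mounted at the origin on a cart in front of the work surface, level with it; the furniture and walls round the work are solid. World frame = base frame: x ahead of the robot, y to its left, z up, the work surface at z = 0. Lengths are in m, angles in rad, forces in N, time in s.
With the tool pointing down it reaches from about 0.35 to 0.9 m from the base axis. Payload 8.1 kg.
Tool frame: the origin (TCP) lies where the fingers leave the gripper's body, on its centre line; the fingertips stand 66 mm ahead of it and the grasp point (between the pads) lies 47 mm ahead of it (arm.tip_reach is the distance from the TCP to the fingertips, in m); z points along the fingers, y is the direction in which the jaws open and shut (so a half turn about z gives the same grasp; the last joint's range is limited). The gripper opens to 92 mm and grips with 3 to 60 N. Pads are 19 mm wide; open, the fingers measure 130 mm over their backs; the gripper's body (75 mm by 190 mm) begins 47 mm behind the grasp point.
Start: joints at [1.128, 0.434, 0.025, 1.573, -0.012, 1.134, -0.075], TCP at [0.208, -0.589, 0.292] pointing down, gripper open.
Joint ranges: [-2.62, 2.62], [-0.44, 2.09], [-1.27, 1.32], [0.08, 2.57], [-1.32, 4.46], [0.12, 2], [-2.74, 2.74]. Speed limits (rad/s): [2.22, 2.22, 3.01, 3.01, 3.14, 3.14, 3.14].

## Interface

Orientations are given as a rotation vector (axis times angle).
In Python, from cell import arm gives the robot as it stands.
- The arm moves only by the tool carry_out, never from a script. Its argument "plan" is a list of rows, each a list of 5 numbers: the shift along the world's x, y, z in cm, then the turn about the world's z in rad, then the finger opening in cm, from 0 to 9.18. In form: [[tx, ty, tz, spin, fingers], ...]. A call has 1 to 20 rows; each row is the pose to reach, as a shift and turn from the pose measured when the call began; what a row does not reach only later rows make up. A row lasts 1/10 s, in which the tool goes at most 50 mm and 8.59 degrees, less where a joint would pass 70% of its speed; a pose out of reach is approached as far as the arm can. A call with a gripper value outside its range is refused whole. The fingers move at their own pace and stop on an object; "squeeze" is the grip in N (left out, the last holds). Time passes only in rows, so rows that repeat a pose let the fingers close. It gives the time, the measured TCP pose, the force and the opening at its end, in the units of the state.
- arm.observe(): the state, without advancing time (a new reading comes with each control period).
- arm.get_image(name): name is "scene" or "top" or "wrist"; returns (picture, depth): 384x512x3 uint8, red, green, blue; 384x512 float32, m along the optical axis (not along the pixel's ray), 0 where there is no reading.
- arm.get_calibration(name): a dict with "intrinsics" (3x3 intrinsics, pixels), "rvec" (rotation vector, rad) and "tvec" (3), from world to camera coordinates, as OpenCV has them; the wrist camera has in their place "tool_from_camera" (4x4, takes a point from camera to tool coordinates, whose origin is the TCP and whose axes are the flange's). Camera axes: x right, y down, z forward; pixel columns grow to the right and rows downward; lengths in m; the calibration is good to about 2 mm. A picture is of the moment at which its call begins: read the wrist's pose just before it. get_calibration takes no time and is no camera call.
- arm.sign_off(): hands the job in, once; it reports no verdict.
The state is a dict: "clock": time; "joints": joint angles; "dq": joint speeds; "joint_efforts": joint torques, N m; "position": TCP position; "ee_rot": TCP orientation; "force": force on the tool from outside, world axes, zero at the start; "ft_torque": the same for the moment, N m; "width": opening from 0.0 (shut) to 1.0 (fully open).
Only numpy, scipy, OpenCV 4.12 (cv2) and the standard library are available. Lean on these libraries where they do the work, as an engineer would, in place of code of your own. Each camera call takes 0.05 s, during which the arm holds its last target. There are 200 camera calls.

## Working session

There is one attempt and no reset: what is moved stays moved. The work goes in short steps, Python scripts to look and compute and a tool call to move; the robot and the scene stay as the last step left them, time stands still between calls to the robot, and variables do not carry over. Pictures are saved under pics/ and viewed, about 8 in all and at most 12, crops included, and the job is handed in when it is done.

Besides the shell and the picture viewer there is one more tool, called after "Emit:" by a JSON object that holds its "method" and its "body". carry_out: Moves the arm, as the interface text tells. Its arguments: {"type":"object","properties":{"plan":{"type":"array"},"squeeze":{"type":"number"}},"required":["plan"]}

```bash
mkdir -p pics; ls; cat > h.py <<'E'
import numpy as np,cv2
from cell import arm
def ray(cal,u,v):
    R=cv2.Rodrigues(np.array(cal["rvec"],float))[0];t=np.array(cal["tvec"],float).ravel()
    d=R.T@np.linalg.solve(np.array(cal["intrinsics"]),[u,v,1.]);return -R.T@t,d
def onplane(name,u,v,z):
    o,d=ray(arm.get_calibration(name),u,v);return o+d*(z-o[2])/d[2]
def save(n,p):cv2.imwrite(p,cv2.cvtColor(n,cv2.COLOR_RGB2BGR))
E
python3 - <<'E'
from h import *
for n in("scene","top"):
    p,d=arm.get_image(n);np.savez("%s.npz"%n,p=p,d=d);save(p,"pics/%s0.png"%n)
    c=arm.get_calibration(n);print(n,ray(c,256,192))
print(arm.observe())
E
```

```text
pics
scene (array([0.04972027, 0.29614748, 0.6316979 ]), array([ 0.5798328 , -0.51332949, -0.63278639]))
top (array([ 0.40028313, -0.1130206 ,  0.92593628]), array([ 0.18760358, -0.02199015, -0.98201954]))
{'clock': 0.1, 'joints': array([ 1.12838552,  0.43516308,  0.02496836,  1.57401371, -0.01161032,
        1.13397443, -0.07510037]), 'dq': array([ 0.00094604, -0.00131634,  0.00066166, -0.00072136, -0.00268649,
       -0.00028231, -0.00027548]), 'joint_efforts': array([ 3.01117274e-03, -6.69126821e+01,  9.88060422e-01, -3.15148652e+01,
       -6.06011529e-02,  3.73859808e-02,  8.33006675e-05]), 'position': array([ 0.20816021, -0.58893108,  0.29151429]), 'ee_rot': array([-3.09502578e+00, -5.30870188e-01,  5.55903602e-04]), 'force': array([ 0.59259228, -0.36166745, -0.70323158]), 'ft_torque': array([-0.01425057,  0.01459784,  0.02055749]), 'width': 1.001446994989536}
```

View pics/top0.png

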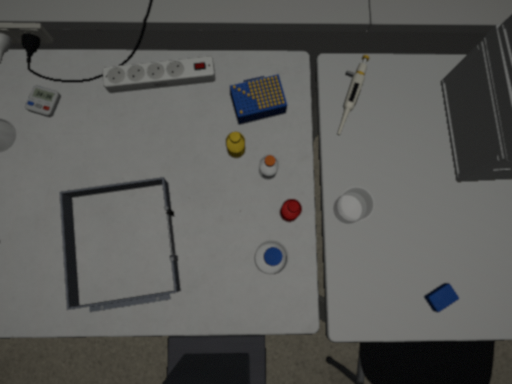

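View pics/scene0.png

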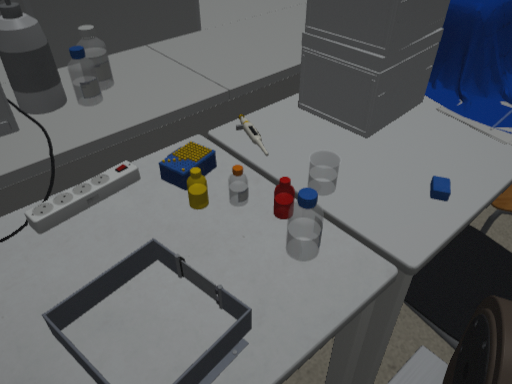

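Top view: small bottle's orange cap at about (269,160), the bay on the left with gateway posts at about (171,212) and (176,258), look-alikes yellow at (235,142) and red at (291,210), large bottle (272,257), beaker (350,207).

```bash
python3 - <<'E'
from h import *
D={n:np.load(n+".npz") for n in("scene","top")}
def cents(n,lo,hi,box=None):
    h=cv2.cvtColor(D[n]["p"],cv2.COLOR_RGB2HSV);m=cv2.inRange(h,lo,hi)
    k,_,s,c=cv2.connectedComponentsWithStats(m);return [(c[i].round(1),s[i][:5]) for i in range(1,k) if s[i][4]>25]
for n in D:
    print(n,"orange",cents(n,(5,150,120),(16,255,255)));print(n,"blue",cents(n,(105,150,60),(125,255,255)))
for u,v in cents("top",(5,150,120),(16,255,255))[:3] and [c[0] for c in cents("top",(5,150,120),(16,255,255))]: print("cap",onplane("top",u,v,.098))
for u,v in [c[0] for c in cents("scene",(5,150,120),(16,255,255))]: print("cap s",onplane("scene",u,v,.093))
for u,v in [(64,192),(165,180),(178,292),(70,306)]: print("corner",onplane("top",u,v,.055))
for u,v in [(171,212),(177,258)]: print("post",onplane("top",u,v,.059))
print("large",onplane("top",273,257,.15)); print("beaker",onplane("top",348,207,.0))
p=D["top"]["p"]
save(cv2.resize(p[170:320,50:200],None,fx=4,fy=4,interpolation=cv2.INTER_CUBIC),"pics/bay.png")
E
```

```text
scene orange [(array([237.5, 167.4]), array([233, 165,  10,   6,  43], dtype=int32))]
scene blue [(array([477.8,  62.7]), array([ 425,    0,   87,  127, 7382], dtype=int32)), (array([75.6, 48.4]), array([69, 46, 14,  6, 59], dtype=int32)), (array([505.9, 121.5]), array([496, 113,  16,  14, 126], dtype=int32)), (array([182.4, 163.8]), array([159, 150,  56,  26, 386], dtype=int32)), (array([440.7, 184.6]), array([432, 176,  18,  18, 256], dtype=int32)), (array([307.5, 194.3]), array([298, 188,  19,  15, 203], dtype=int32))]
top orange []
top blue [(array([243.6,  86.4]), array([237,  82,  12,  10,  60], dtype=int32)), (array([246.9, 103.5]), array([231,  87,  55,  30, 482], dtype=int32)), (array([272.7, 256. ]), array([265, 248,  17,  17, 221], dtype=int32)), (array([442.9, 297.2]), array([429, 284,  29,  27, 424], dtype=int32))]
cap s [ 0.63370857 -0.16679004  0.093     ]
corner [0.56815898 0.28196766 0.055     ]
corner [0.59407271 0.06612831 0.055     ]
corner [0.35604972 0.03092424 0.055     ]
corner [0.33035014 0.25028415 0.055     ]
post [0.5229335  0.05004782 0.059     ]
post [0.42556337 0.03437134 0.059     ]
large [ 0.42337369 -0.16157355  0.15      ]
beaker [ 0.54098038 -0.34693748  0.        ]
```

View pics/bay.png

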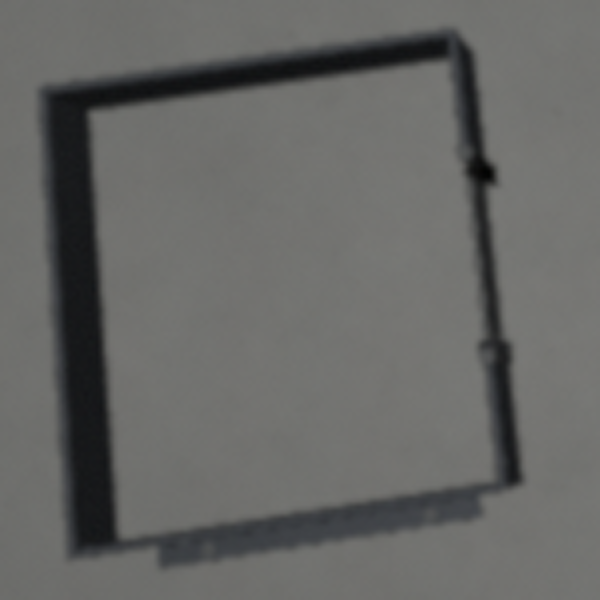

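Crop: rim corners (455,33), (500,487), (72,553), (42,90); post tops (467,155) and (492,350); the leaf closes the gateway between them.

```bash
python3 - <<'E'
from h import *
P=lambda u,v,z:onplane("top",50+u/4,170+v/4,z)[:2]
C=[P(455,33,.055),P(500,487,.055),P(72,553,.055),P(42,90,.055)]
print(np.round(C,4)); q=[P(467,155,.059),P(492,350,.059)];print("posts",np.round(q,4),np.linalg.norm(q[0]-q[1]))
print([round(float(np.linalg.norm(C[i]-C[(i+1)%4])),4) for i in range(4)])
mid=(C[0]+C[1])/2; y=(C[1]-C[0]);x2=(C[3]-C[0])+(C[2]-C[1])
print("mid",mid,"post mid",(q[0]+q[1])/2,"ydir ang",np.arctan2(y[1],y[0]),"x ang",np.arctan2(x2[1],x2[0]))
d=np.load("top.npz");p=d["p"];h=cv2.cvtColor(p,cv2.COLOR_RGB2HSV)
m=cv2.inRange(h[145:185,255:285],(3,110,80),(20,255,255));ys,xs=np.nonzero(m);print(len(xs),xs.mean()+255,ys.mean()+145,xs.min()+255,xs.max()+255,ys.min()+145,ys.max()+145)
u,v=xs.mean()+255,ys.mean()+145;print("cap top",onplane("top",u,v,.096))
# red/yellow
print("red",onplane("top",292,208,.09),"yellow",onplane("top",236,138,.09))
print("tilt",[onplane("scene",u,v,0.098) for u,v in [(238,167)]], onplane("scene",238,204,0))
E
```

```text
[[0.598  0.069 ]
 [0.3566 0.0371]
 [0.3259 0.254 ]
 [0.5671 0.2893]]
posts [[0.53   0.0593]
 [0.4267 0.0428]] 0.10466992961707945
[0.2435, 0.219, 0.2437, 0.2225]
mid [0.47730659 0.05305889] post mid [0.47833635 0.05104937] ydir ang -3.010401203742459 x ang 1.7107243856498955
86 269.5 160.2093023255814 265 274 155 165
cap top [ 0.627221   -0.16069939  0.096     ]
red [ 0.52573412 -0.20658352  0.09      ] yellow [ 0.67834376 -0.08962278  0.09      ]
tilt [array([ 0.62871173, -0.16424596,  0.098     ])] [ 0.62325185 -0.15638894  0.        ]
```

Emit:
{"method": "carry_out", "body": {"plan": [[10, 10, 0, -0.05, 5], [20, 20, 0, -0.1, 5], [41.9, 42.7, 0, -0.2, 5], [41.9, 42.7, 0, -0.2, 5], [41.9, 42.7, 0, -0.2, 5], [41.9, 42.7, 0, -0.2, 5], [41.9, 42.7, 0, -0.2, 5], [41.9, 42.7, 0, -0.2, 5], [41.9, 42.7, 0, -0.2, 5], [41.9, 42.7, 0, -0.2, 5], [41.9, 42.7, 0, -0.2, 5], [41.9, 42.7, 0, -0.2, 5], [41.9, 42.7, 0, -0.2, 5], [41.9, 42.7, -3, -0.2, 5], [41.9, 42.7, -3, -0.2, 5], [41.9, 42.7, -3, -0.2, 5], [41.9, 42.7, -3, -0.2, 5], [41.9, 42.7, -3, -0.2, 5]], "squeeze": 20}}

```text
clock: 1.9
position: [0.6274, -0.1624, 0.2628]
ee_rot: [-3.133, -0.218, -0.002]
force: [-0.3, -0.6, -0.0]
width: 0.544
```

```bash
cat >> h.py <<'E'
def wristray(s,u,v):
    T=np.array(arm.get_calibration("wrist")["tool_from_camera"]);K=np.array(arm.get_calibration("wrist")["intrinsics"])
    R=cv2.Rodrigues(np.array(s["ee_rot"]))[0];d=R@T[:3,:3]@np.linalg.solve(K,[u,v,1.]);o=np.array(s["position"])+R@T[:3,3];return o,d
def wonplane(s,u,v,z):
    o,d=wristray(s,u,v);return o+d*(z-o[2])/d[2]
E
python3 - <<'E'
from h import *
s=arm.observe();p,d=arm.get_image("wrist");save(p,"pics/w1.png")
print(s["clock"],s["position"],s["ee_rot"],s["width"])
h=cv2.cvtColor(p,cv2.COLOR_RGB2HSV);m=cv2.inRange(h,(3,110,80),(20,255,255))
k,_,st,c=cv2.connectedComponentsWithStats(m)
for i in range(1,k):
    if st[i][4]>60: print(st[i],c[i],[wonplane(s,*c[i],z).round(4) for z in(.098,.09)],np.median(d[_==i]))
print(wristray(s,256,192))
E
```

```text
1.9 [ 0.62744526 -0.16238972  0.26280048] [-3.13305685e+00 -2.18276918e-01 -2.27193719e-03] 0.5441796573244849
[244 176  25  25 499] [255.99599198 187.82765531] [array([ 0.63  , -0.1608,  0.098 ]), array([ 0.6276, -0.1611,  0.09  ])] 0.26902774
(array([ 0.70644451, -0.15031275,  0.35493202]), array([-0.29816872, -0.04088328, -0.95364367]))
```

View pics/w1.png

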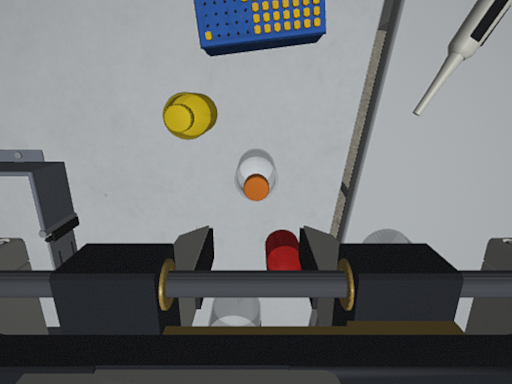

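The wrist view shows the orange cap at (256,188), between and ahead of the open fingers, with nothing in the way. It agrees with the earlier fix to about 2 mm.

Emit:
{"method": "carry_out", "body": {"plan": [[0.2, 0.1, -3, 0, 5], [0.2, 0.1, -6, 0, 5], [0.2, 0.1, -9, 0, 5], [0.2, 0.1, -11, 0, 5], [0.2, 0.1, -11.9, 0, 5], [0.2, 0.1, -11.9, 0, 5], [0.2, 0.1, -11.9, 0, 5], [0.2, 0.1, -11.9, 0, 1.5], [0.2, 0.1, -11.9, 0, 1.5], [0.2, 0.1, -11.9, 0, 1.5], [0.2, 0.1, -11.9, 0, 1.5], [0.2, 0.1, -11.9, 0, 1.5], [0.2, 0.1, -11.9, 0, 1.5], [0.2, 0.1, -11.9, 0, 1.5]], "squeeze": 20}}

```text
clock: 3.35
position: [0.6303, -0.1616, 0.1451]
ee_rot: [-3.134, -0.218, -0.006]
force: [0.8, 0.2, 7.2]
width: 0.471
```

```bash
python3 - <<'E'
from h import *
s=arm.observe();p,d=arm.get_image("wrist");q,_=arm.get_image("scene")
save(np.hstack([cv2.resize(p,(400,300)),cv2.resize(q[120:270,130:330],(400,300))]),"pics/w2.png")
print(s["clock"],s["position"],s["width"]*91.8,s["force"])
E
```

```text
3.35 [ 0.63030429 -0.16157969  0.14511931] 43.26319311505275 [0.76733111 0.24726536 7.1638612 ]
```

View pics/w2.png

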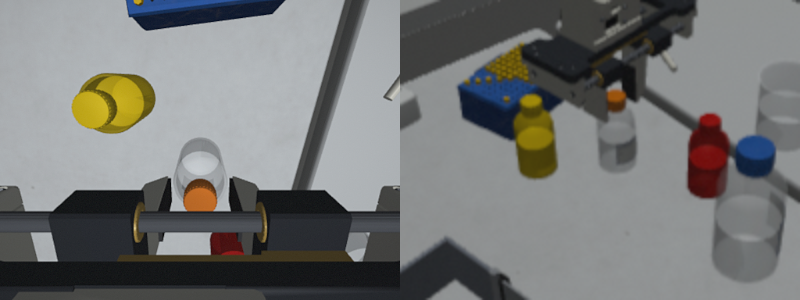

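```bash
python3 - <<'E'
from h import *
s=arm.observe();print(arm.tip_reach,s["width"]*91.8,s["force"],s["ft_torque"],s["position"])
E
```

```text
0.0655 43.197750107938695 [ 0.06603575 -0.86015884  6.19155709] [-0.04652586  0.11368099 -0.03488468] [ 0.63028634 -0.16161814  0.14510126]
```

Emit:
{"method": "carry_out", "body": {"plan": [[0, 0, 0, 0, 4.6], [0, 0, 0, 0, 4.6], [0, 0, 0, 0, 4.6], [0, 0, 0.5, 0, 4.6]]}}

```text
clock: 3.85
position: [0.6297, -0.1615, 0.1495]
ee_rot: [-3.133, -0.218, -0.003]
force: [0.4, -0.2, -0.1]
width: 0.498
```

```bash
python3 - <<'E'
from h import *
s=arm.observe();p,d=arm.get_image("wrist");q,_=arm.get_image("scene")
save(np.hstack([cv2.resize(p[200:384,150:350],(400,368)),cv2.resize(q[130:214,180:280],(400,368))]),"pics/w3.png")
print(s["clock"],s["position"],s["width"]*91.8,s["force"])
h=cv2.cvtColor(p,cv2.COLOR_RGB2HSV);m=cv2.inRange(h,(3,110,80),(20,255,255));ys,xs=np.nonzero(m)
print(xs.mean(),ys.mean(),xs.min(),xs.max(),ys.min(),ys.max(),wonplane(s,xs.mean(),ys.mean(),.098))
E
```

```text
3.85 [ 0.62969962 -0.16148254  0.14948034] 45.69759794503592 [ 0.39934437 -0.18418191 -0.06701902]
258.5153452685422 252.05626598465474 166 346 225 326 [ 0.63037173 -0.16164474  0.098     ]
```

View pics/w3.png

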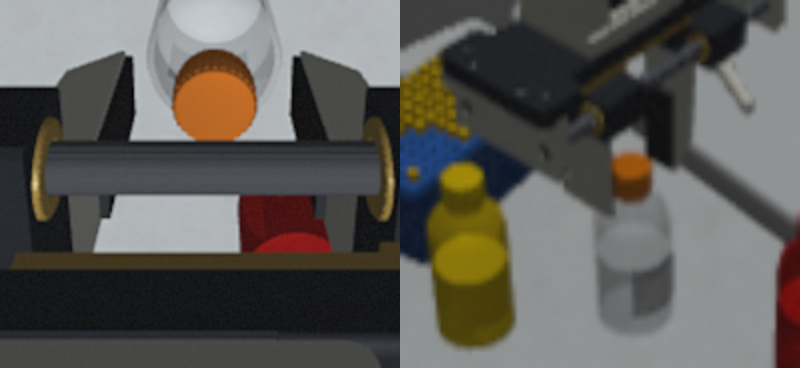

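The picture shows the fingers centred on the cap. The 7 N upward force suggests the tips caught the shoulder, so I'll close 5 mm higher, on the cap alone.

Emit:
{"method": "carry_out", "body": {"plan": [[0, 0, 0, 0, 4.0], [0, 0, 0, 0, 3.5], [0, 0, 0, 0, 2], [0, 0, 0, 0, 2], [0, 0, 0, 0, 2], [0, 0, 0, 0, 2], [0, 0, 0, 0, 2], [0, 0, 0, 0, 2]], "squeeze": 15}}

```text
clock: 4.75
position: [0.6306, -0.1617, 0.1507]
ee_rot: [3.134, 0.218, 0.007]
force: [0.4, -1.1, 0.3]
width: 0.465
```

Emit:
{"method": "carry_out", "body": {"plan": [[0, 0, 0, 0, 2], [0, 0, 0, 0, 2], [0, 0, 0, 0, 1]], "squeeze": 15}}

```text
clock: 5.05
position: [0.6306, -0.1616, 0.1507]
ee_rot: [-3.134, -0.218, -0.007]
force: [0.4, -0.6, 0.3]
width: 0.467
```

```bash
python3 - <<'E'
from h import *
s=arm.observe();p,d=arm.get_image("wrist");q,_=arm.get_image("scene")
save(np.hstack([cv2.resize(p[200:384,150:350],(400,368)),cv2.resize(q[130:214,180:280],(400,368))]),"pics/w4.png")
print(s["clock"],s["position"],s["ee_rot"],s["width"]*91.8,s["force"],s["ft_torque"])
E
```

```text
5.05 [ 0.6305693  -0.16164372  0.15071873] [-3.13395792 -0.21813113 -0.00716758] 42.89560436140638 [ 0.36162433 -0.60775933  0.29149224] [ 0.00816363 -0.05886112  0.01630982]
```

View pics/w4.png

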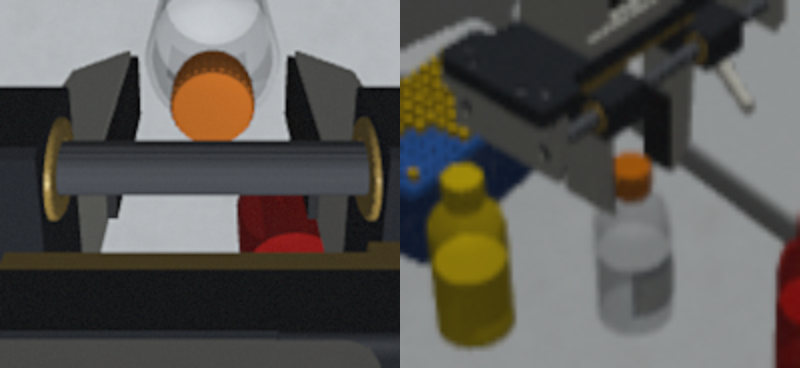

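The grip is blocked at about 43 mm, so the bottle offers its full 44 mm width up here. I'll open, go 18 mm lower (tips still above the leaf and posts), and grip there for more overlap.

Emit:
{"method": "carry_out", "body": {"plan": [[0, 0, 0, 0, 5.4], [0, 0, 0, 0, 5.4], [0, 0, 0, 0, 5.4], [0, 0, -0.8, 0, 5.4], [0, 0, -1.8, 0, 5.4], [0, 0, -1.8, 0, 5.4], [0, 0, -1.8, 0, 5.4], [0, 0, -1.8, 0, 3.5], [0, 0, -1.8, 0, 3.5], [0, 0, -1.8, 0, 3.5], [0, 0, -1.8, 0, 3.5], [0, 0, -1.8, 0, 3.5]], "squeeze": 15}}

```text
clock: 6.35
position: [0.6308, -0.1617, 0.133]
ee_rot: [3.134, 0.218, 0.008]
force: [-0.8, 0.4, 1.4]
width: 0.477
```

Emit:
{"method": "carry_out", "body": {"plan": [[0, 0, 0.2, 0, 3.5], [0, 0, 0.4, 0, 3.5], [0, 0, 0.4, 0, 3.5], [0, 0, 0.4, 0, 3.5]]}}

```text
clock: 6.75
position: [0.6308, -0.1617, 0.137]
ee_rot: [3.134, 0.218, 0.008]
force: [-0.9, 0.1, -0.6]
width: 0.479
```

```bash
python3 - <<'E'
from h import *
s=arm.observe();p,d=arm.get_image("wrist");q,_=arm.get_image("scene")
save(np.hstack([cv2.resize(p[200:384,150:350],(400,368)),cv2.resize(q[130:214,180:280],(400,368))]),"pics/w5.png")
print(s["clock"],s["position"],s["ee_rot"],s["width"]*91.8,s["force"],s["ft_torque"])
E
```

```text
6.75 [ 0.6307518  -0.16173141  0.1370336 ] [3.13385002 0.21805878 0.00809474] 43.98093578017915 [-0.8893445   0.1464172  -0.63862851] [-0.04300474  0.00995676  0.00749448]
```

View pics/w5.png

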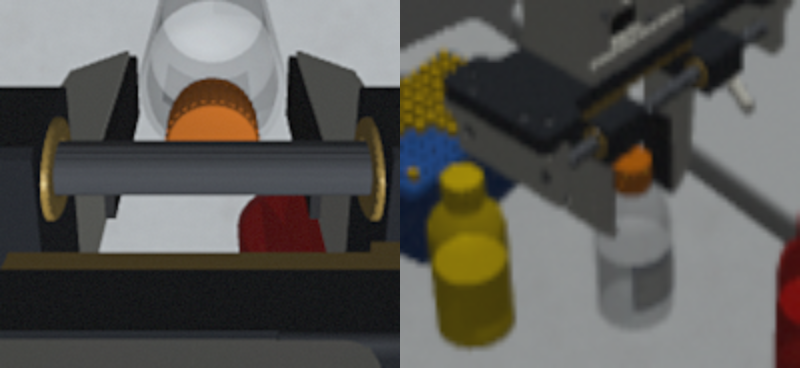

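The bottle is gripped at 44.0 mm and lifted about 4 mm: the scene crop shows the cap and base about 5 px higher. Next I'll move it to just in front of the gateway.

Emit:
{"method": "carry_out", "body": {"plan": [[-1, 1, 0, 0, 3.5], [-3, 3, 0, 0, 3.5], [-5, 5, 0, 0, 3.5], [-7, 7, 0, 0, 3.5], [-9, 9, 0, 0, 3.5], [-11, 11, 0, 0, 3.5], [-13, 13, 0, 0, 3.5], [-14.4, 14.5, 0, 0, 3.5], [-14.4, 14.5, 0, 0, 3.5], [-14.4, 14.5, 0, 0, 3.5]]}}

```text
clock: 7.85
position: [0.487, -0.0166, 0.1372]
ee_rot: [3.134, 0.219, 0.009]
force: [0.2, -0.7, -1.5]
width: 0.477
```

```bash
python3 - <<'E'
from h import *
s=arm.observe();p,d=arm.get_image("wrist");q,_=arm.get_image("scene")
save(np.hstack([cv2.resize(p,(400,300)),cv2.resize(q[140:384,20:345],(400,300))]),"pics/w6.png")
print(s["clock"],s["position"],s["ee_rot"],s["width"]*91.8,s["force"])
E
```

```text
7.85 [ 0.48696108 -0.01660418  0.1371676 ] [3.13363834 0.21942767 0.00882015] 43.80168069285018 [ 0.17752076 -0.66485769 -1.48179943]
```

View pics/w6.png

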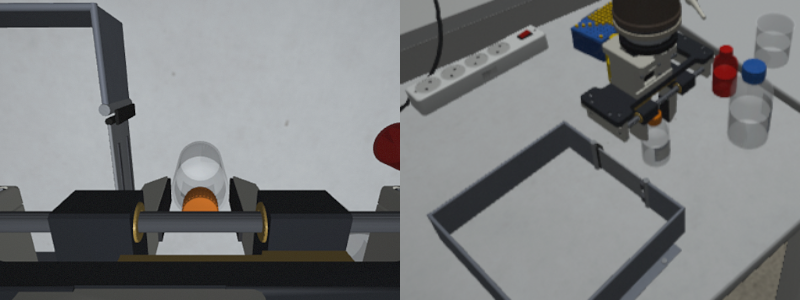

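The bottle hangs upright in front of the gate. The far post's top shows at (104,110) in the half-scale wrist view, and I'll cross-check the gateway position with it.

```bash
python3 - <<'E'
from h import *
s=arm.observe();o=np.array([.4775,.052]);a=1.706
x=np.array([np.cos(a),np.sin(a)]);y=np.array([-x[1],x[0]])
for n,(u,v),z in [("post",(104,110),.059),("corner",(92,6),.055)]:
    w=wonplane(s,u*1.28,v*1.28,z)[:2];print(n,w,"bay",(w-o)@x,(w-o)@y)
b=s["position"][:2];print("bottle bay",(b-o)@x,(b-o)@y)
E
```

```text
post [0.53418012 0.06080861] bay 0.0010881861928275704 -0.05735018131636836
corner [0.60108736 0.07143941] bay 0.002603395557900061 -0.12507977187582303
bottle bay -0.07009010699430294 -0.000544744263286422
```

Emit:
{"method": "carry_out", "body": {"plan": [[0, 1, 0, 0, 3.5], [0, 2.5, 0, 0, 3.5], [-0.3, 4, 0, 0, 3.5], [-0.5, 5.5, 0, 0, 3.5], [-0.7, 7, 0, 0, 3.5], [-1.0, 8.5, 0, 0, 3.5], [-1.2, 10, 0, 0, 3.5], [-1.4, 11.5, 0, 0, 3.5], [-1.6, 13, 0, 0, 3.5], [-1.8, 14.5, 0, 0, 3.5], [-2.0, 16, 0, 0, 3.5], [-2.2, 17.5, 0, 0, 3.5], [-2.4, 19, 0, 0, 3.5], [-2.6, 20.6, 0, 0, 3.5], [-2.6, 20.6, 0, 0, 3.5], [-2.6, 20.6, 0, 0, 3.5], [-2.6, 20.6, 0, 0, 3.5], [-2.6, 20.6, 0, 0, 3.5], [-2.6, 20.6, 0, 0, 3.5], [-2.6, 20.6, 0, 0, 3.5]]}}

```text
clock: 9.95
position: [0.4616, 0.1882, 0.1371]
ee_rot: [3.134, 0.216, 0.009]
force: [-0.3, -0.2, -0.9]
width: 0.476
```

```bash
python3 - <<'E'
from h import *
s=arm.observe();p,d=arm.get_image("wrist");q,_=arm.get_image("scene")
save(np.hstack([cv2.resize(p,(400,300)),cv2.resize(q[140:384,20:345],(400,300))]),"pics/w7.png")
print(s["clock"],s["position"],s["width"]*91.8,s["force"])
E
```

```text
9.95 [0.46160264 0.18821908 0.13707838] 43.73174816439981 [-0.32262009 -0.1537839  -0.86594621]
```

View pics/w7.png

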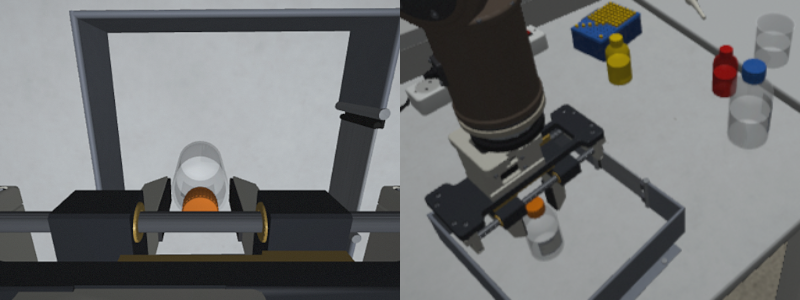

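The bottle is well inside, upright, and the leaf appears shut between the posts. I'll lower it, release and lift straight up.

Emit:
{"method": "carry_out", "body": {"plan": [[0, 0, -0.2, 0, 3.5], [0, 0, -0.4, 0, 3.5], [0, 0, -0.42, 0, 3.5], [0, 0, -0.42, 0, 3.5], [0, 0, -0.42, 0, 4.6], [0, 0, -0.42, 0, 5], [0, 0, -0.42, 0, 5.4], [0, 0, -0.42, 0, 5.4], [0, 0, -0.42, 0, 5.4], [0, 0, 1, 0, 5.4], [0, 0, 3, 0, 5.4], [0, 0, 6, 0, 5.4], [0, 0, 10, 0, 5.4], [0, 0, 14, 0, 5.4], [0, -4, 16, 0, 5.4], [0, -8, 16, 0, 5.4], [0, -12, 16, 0, 5.4], [0, -14, 16, 0, 5.4], [0, -14, 16, 0, 5.4], [0, -14, 16, 0, 5.4]]}}

```text
clock: 12.05
position: [0.4615, 0.0486, 0.2971]
ee_rot: [3.134, 0.215, 0.009]
force: [0.6, 0.7, 0.2]
width: 0.589
```

```bash
python3 - <<'E'
from h import *
s=arm.observe();p,d=arm.get_image("top");q,_=arm.get_image("scene");w,_=arm.get_image("wrist")
a=cv2.resize(p[160:320,50:300],(400,256));b=cv2.resize(q[130:384,20:345],(400,313));c=cv2.resize(w,(400,300))
o=np.zeros((570,800,3),np.uint8);o[:256,:400]=a;o[:313,400:]=b;o[256:556,:400]=c
save(o,"pics/fin.png");print(s["clock"],s["position"],s["force"])
for n,i,lo,hi in [("top",p,(105,150,60),(125,255,255)),("scene",q,(105,150,60),(125,255,255)),("wrist",w,(3,110,80),(20,255,255)),("top",p,(3,110,80),(20,255,255))]:
    k,_,st,ce=cv2.connectedComponentsWithStats(cv2.inRange(cv2.cvtColor(i,cv2.COLOR_RGB2HSV),lo,hi))
    print(n,[(ce[j].round(1),st[j][4]) for j in range(1,k) if 50<st[j][4]<700])
E
```

```text
12.05 [0.46146865 0.04863113 0.297128  ] [0.57021821 0.73292868 0.23589712]
top [(array([243.7,  86.4]), np.int32(61)), (array([247. , 103.8]), np.int32(508)), (array([272.7, 256.1]), np.int32(217)), (array([442.6, 297.2]), np.int32(436))]
scene [(array([75.7, 48.4]), np.int32(61)), (array([505.9, 121.5]), np.int32(126)), (array([192. , 163.3]), np.int32(53)), (array([440.7, 186.2]), np.int32(313)), (array([307.1, 197.2]), np.int32(302))]
wrist [(array([120.6, 163.2]), np.int32(471))]
top []
```

View pics/fin.png

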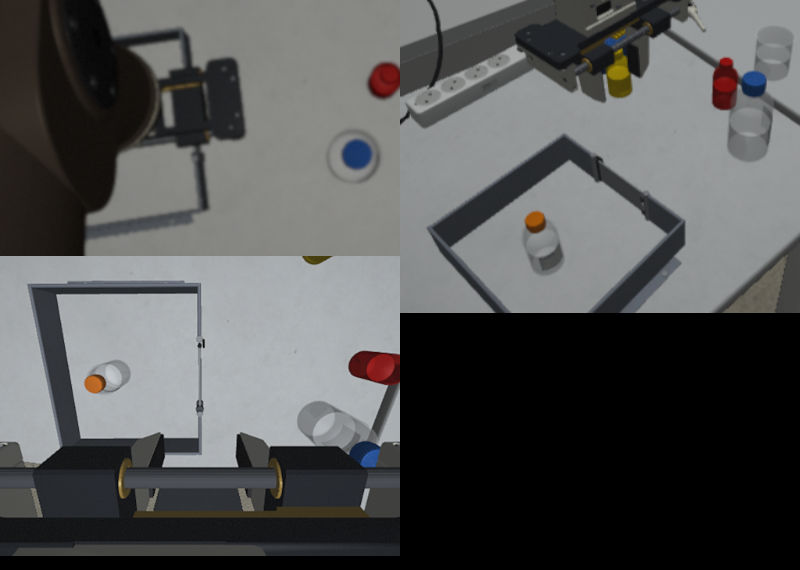

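The bottle stands upright inside the bay, and in the wrist view the leaf lies straight between the posts, (200,343) to (200,407). The large bottle's cap is unchanged in the top view.

```bash
python3 -c "
from cell import arm
print(arm.sign_off())"
```

```text
the job is handed in; nothing more can be done
None
```

The small bottle is standing upright inside the return bay with the gate shut behind it, and I handed the job in at about 12 s. I carried it about 4 mm above the table, pushed the leaf open with it and took it about 138 mm in. Then I set it down, opened the fingers and lifted clear.

**Last checks:** the scene and wrist pictures show the bottle upright inside the bay and the leaf lying in line between its posts. The gripper is empty and about 0.3 m up, touching nothing. In the top view the large bottle's cap is at the same pixel as at the start (272.7, 256). The beaker looks unmoved in the scene picture, but I did not measure it again.

**What disagreed or failed:**
- **First grasps:** the first two, higher up at the cap, stopped at about 43 mm instead of the 23 mm I expected, with about 7 N upward on the first. I gripped again 18 mm lower, at 44 mm.
- **Gate position:** the top and wrist views put it 3–7 mm apart, so I moved the path over by 2 mm.
- **Blue cap in the scene view:** the large bottle's cap patch shifted about 3 px and grew in area. I took this as a lighting change, because the top view did not move.

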